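# True up the corner of a plaster-mould frame with a corner square

### The arm

A 6-joint arm with a two-finger parallel gripper is mounted at the origin on the work surface. World frame = base frame: x ahead of the robot, y to its left, z up, the work surface at z = 0. Lengths are in m, angles in degrees, forces in N, time in s.
With the tool pointing down it reaches from about 0.35 to 0.725 m from the base axis. Payload 4.3 kg.
Tool frame: the origin (TCP) lies at the very end of the fingers, on their centre line; the grasp point (between the pads) lies 19 mm behind it; z points along the fingers, y is the line along which they close (so a half turn about z gives the same grasp; the last joint's range is limited). The gripper opens to 85 mm and grips with 20 to 120 N. Pads are 22 mm wide; open, the fingers measure 114 mm over their backs; the gripper's body (76 mm by 85 mm) begins 54 mm behind the grasp point. The pads swing forward as they close: fully open they stand 13 mm farther back than shut.
Start: joints at [-82.409, 21.618, 4.641, 73.018, 0, 83.68], TCP at [0.138, -0.558, 0.231] pointing down, gripper open.
Joint ranges: [-156.06, 156.06], [-48.1, 94.91], [-58.44, 69.94], [-101.28, 121.22], [-78.64, 73.56], [-180, 180]. Speed limits (degrees/s): [147.25, 147.25, 180, 180, 180, 180].

### API

Orientations are given as [roll, pitch, yaw] about the fixed x, y, z axes, in that order (R = Rz(yaw) Ry(pitch) Rx(roll)).
In Python, from cell import robot, viewer, order gives the robot as it stands. The module is installed in compiled form; this text tells all that it offers.
- The arm moves only by the tool step_arm, never from a script. Its argument "motion" is a list of rows, each a list of 4 numbers: the shift along the tool's x, y, z scaled (see below), then the turn about the tool's z scaled (see below). A call has 1 to 8 rows; each row is the pose to reach, as a shift and turn from the pose commanded when the call began, along the tool's axes at that moment; what a row does not reach only later rows make up. The controller multiplies each number of a shift by 12 cm and each number of a turn by 90 degrees. A row lasts 1/12 s, in which the tool goes at most 41.7 mm and 7.16 degrees, less where a joint would pass 70% of its speed; a pose out of reach is approached as far as the arm can. A call with a number of a shift or a turn outside -1 to 1 is refused whole. A call with a gripper value outside its range is refused whole. "gripper" is the closure, from 0 (fully open) to 1 (shut), set as the call begins (left out, the last holds). The fingers move at their own pace and stop on an object; "squeeze" is the grip in N (left out, the last holds). Time passes only in rows, so rows that repeat a pose let the fingers close. It gives the time, the measured TCP pose, the force, the opening and the grip force at its end, in the units of the state.
- robot.sense(): the state, without advancing time (a new reading comes with each control period).
- viewer.read_camera(name): name is "side" or "top" or "wrist"; returns a dict with "frame" (480x640x3 uint8, red, green, blue), "fx", "fy", "cx", "cy" (pixels), "rvec" (rotation vector, rad) and "tvec" (3), from world to camera coordinates, as OpenCV has them. Camera axes: x right, y down, z forward; pixel columns grow to the right and rows downward; lengths in m; the calibration is good to about 2 mm. A picture is of the moment at which its call begins. There is no depth.
- order.sign_off(): hands the job in; it is judged then, once.
The state is a dict: "time_s": time; "joint_pos": joint angles; "qvel": joint speeds; "tau": joint torques, N m; "position": TCP position; "tool_rot": TCP orientation; "contact_force": force on the tool from outside, world axes, zero at the start; "moment": the same for the moment, N m; "width": opening from 0.0 (shut) to 1.0 (fully open); "grip_force": force on a finger pad.
Only numpy, scipy, OpenCV 4.12 (cv2) and the standard library are available. Lean on these libraries where they do the work, as an engineer would, in place of code of your own. Each camera call takes 0.05 s, during which the arm holds its last target. There are 200 camera calls.

### The job

The hinged side board of the white mould frame has sprung outwards. Pick up the metal corner square with the wooden handle and firmly press its two inner faces against the outside of the hinged corner, one leg on the fixed front board and the other on the side board, so that the side board is pushed in until both legs sit flush without gaps and the corner is square; hold it pressed for about a second. Then draw the square off without shifting the side board, lay it flat in the middle of its plywood ware board and let go, leaving the other things on the bench where they are.

Things in the scene. Friction and masses are not known exactly. Their poses are not given: they have to be found in the camera images.
- frame: White mould frame fixed to the bench; boards 16 mm thick, tops 72 mm up. Origin: on the bench at the outer corner where the outer faces of front board and (squared) side board meet. +x along the front board's outer face, +y along the side board's when square; inside is x, y > 0. The square is used outside, from -x and -y. The fixed front board spans x = 3 to 220 mm.
- side_hinge (a joint): Angle of the side board about its upright pin at x = 8.5, y = 22 mm of the frame. 0 = square to the front board; positive = swung outwards, free end to -x (starts 0.10 to 0.24 rad); negative = in too far. Stiff hinge (0.12 N m friction, about 1.5 N at a leg's end), no spring, stays where left, no stop at square: only the square sets it.
- side_end (a point): Top of the outer face of the hinged side board at its free end, 72 mm above the bench. The side board is 170 mm long, 16 mm thick; its axes turn with it, +y along the board from the pin to the free end. When square its outer face lies in the plane x = 0 of the frame, looking to -x, from y = 24 to 194 mm.
- square_grip (a point): Middle of the wooden handle of the loose L-shaped, smooth, slippery corner square (0.45 kg), 60 mm above its underside. The upright handle is 40 mm long, 18 thick, from 30 to 81 mm above the underside, on a dark steel block 35 x 35 x 30 mm; its length runs along the L's diagonal (+x+y of the square), so fingers close on it along +x-y. Axes are the square's own: one leg points to +x, the other to +y.
- square_corner (a point): Inner corner of the square at its underside, where its inner faces meet: 14.5 mm in +x and in +y of the square and 60 mm below the handle's middle. One aluminium leg runs 100 mm from here along +x (inner face looks to +y), the other along +y (inner face looks to +x); 8 mm thick, 40 tall. In use this point comes to the frame's origin, axes along the frame's.
- square: The same corner square; origin in the middle of its L-shaped outline, at its underside, 33 mm in +x and 33 mm in +y from the inner corner.
- ware_board: Plywood board, 200 x 200 x 10 mm, fixed flat on the bench, on which the square starts and must finish. Origin: centre of its underside; the top is 10 mm above it.
- bowl: Blue bowl, 130 mm across, 60 mm tall, bystander. Origin: centre of its underside.
- cup: Clear plastic cup, 68 mm across, 75 mm tall, bystander. Origin: centre of its underside.
- jar: Amber jar with steel lid, 72 mm across, 90 mm tall, bystander. Origin: centre of its underside.
- brush: Brush, 190 mm long, lying on the bench, bystander. Origin: near its middle.
- pinch_pot: Terracotta pot with two ears, 90 mm across, 60 mm tall, bystander. Origin: centre of its underside.
- knife: Green modelling knife, about 175 mm long, lying on the bench, bystander. Origin: near its middle.

How it is judged:
By the outcome, as a careful person would: the job done as asked, in the order asked, and still so for the second after the job is handed in, with the robot touching nothing.
It also fails if it takes over 61 s, if anything falls off the work surface, if the arm or the gripper's body presses on something with over 40 N, if the wrist force passes 120 N, or if a joint passes its speed limit or range.

## Working session

There is one attempt and no reset: what is moved stays moved. The work goes in short steps, Python scripts to look and compute and a tool call to move; the robot and the scene stay as the last step left them, time stands still between calls to the robot, and variables do not carry over. Pictures are saved under pics/ and viewed, at most 10 in all, crops included, and the job is handed in when it is done.

Besides the shell and the picture viewer there is one more tool, called after "Call:" in YAML: its name, and indented under it one key for each argument. step_arm: Moves the arm, as the interface text tells. Its arguments: {"type":"object","properties":{"motion":{"type":"array","items":{"type":"array","items":{"type":"number","minimum":-1,"maximum":1}}},"gripper":{"type":"number"},"squeeze":{"type":"number"}},"required":["motion"]}

```bash
mkdir -p pics
cat > h.py <<'E'
import numpy as np, cv2
from scipy.spatial.transform import Rotation as R
from cell import robot, viewer, order
def cam(n,save=None):
    c=viewer.read_camera(n)
    if save: cv2.imwrite(f'pics/{save}.png',c['frame'][:,:,::-1])
    return c
def K(c): return np.array([[c['fx'],0,c['cx']],[0,c['fy'],c['cy']],[0,0,1]])
def w(c,uv,z):
    """pixel -> world at height z"""
    Rm=R.from_rotvec(np.ravel(c['rvec'])).as_matrix(); t=np.ravel(c['tvec'])
    o=-Rm.T@t; d=Rm.T@np.linalg.inv(K(c))@[uv[0],uv[1],1]
    return o+d*(z-o[2])/d[2]
def px(c,p):
    return cv2.projectPoints(np.array(p,float).reshape(-1,3),np.ravel(c['rvec']),np.ravel(c['tvec']),K(c),None)[0].reshape(-1,2)
E
python3 - <<'E'
from h import *
import pickle
d={n:cam(n,n+'0') for n in ('top','side')}
pickle.dump(d,open('c0.pkl','wb'))
for n,c in d.items(): print(n,c['fx'],c['rvec'],c['tvec'])
print(robot.sense())
E
```

```text
top 436.52972981102926 [ 2.13814722 -2.1386279   0.17614982] [0.01703982 0.53491987 1.04283817]
side 601.3524598057634 [ 0.44421487 -2.70478038  1.26953457] [0.50244621 0.14848296 1.47150812]
{'time_s': 0.1, 'joint_pos': array([-8.24078780e+01,  2.16562743e+01,  4.57160491e+00,  7.30166660e+01,
        1.32234272e-03,  8.36807147e+01]), 'qvel': array([ 0.08273793, -0.06175385,  0.17819467, -0.01374263, -0.06491966,
       -0.0267629 ]), 'tau': array([ 1.98308757e-03, -4.64692497e+01,  2.70582765e+01,  1.19459521e-02,
       -1.90845853e-04,  1.33973293e-05]), 'position': array([ 0.13818433, -0.55756688,  0.23047547]), 'tool_rot': array([-1.79899426e+02, -1.24681712e-02,  1.39113952e+01]), 'contact_force': array([ 0.61310375,  0.31572581, -0.3091459 ]), 'moment': array([-0.00370057,  0.03103728,  0.03698674]), 'grip_force': 0.0, 'width': 1.0013056330425654}
```

View pics/top0.png

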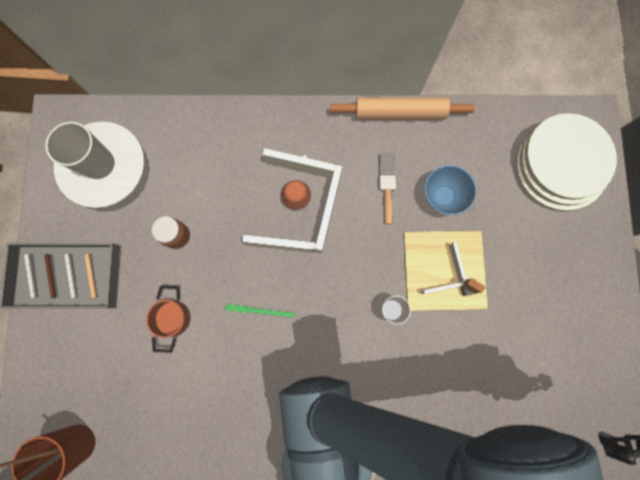

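View pics/side0.png

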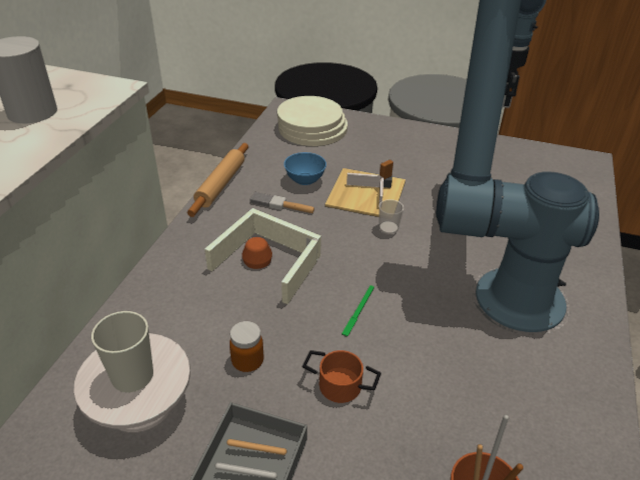

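The top view shows the frame: corners near (340,165) and (320,248), with free ends at (265,153) and (243,238). The square is on the ware board near (472,286), and the cup is close by at (396,310). I'll zoom in on both.

Run:
```python
from h import *
import pickle
d=pickle.load(open('c0.pkl','rb'));c=d['top']
f=c['frame'][:,:,::-1]
a=cv2.resize(f[140:260,230:350],None,fx=5,fy=5,interpolation=cv2.INTER_CUBIC)[:, :]
b=cv2.resize(f[220:320,380:500],None,fx=5,fy=5,interpolation=cv2.INTER_CUBIC)
cv2.imwrite('pics/ca.png',a[:600,:800]);cv2.imwrite('pics/cb.png',b)
for p in [(265,153),(340,165),(320,247),(243,238)]: print(w(c,p,.072).round(3))
for p in [(405,232),(483,232),(487,309),(409,310)]: print(w(c,p,.01).round(3))
```

```text
[0.754 0.153 0.072]
[ 0.722 -0.034  0.072]
[0.516 0.016 0.072]
[0.538 0.203 0.072]
[ 0.564 -0.203  0.01 ]
[ 0.564 -0.404  0.01 ]
[ 0.368 -0.402  0.01 ]
[ 0.366 -0.207  0.01 ]
```

View pics/ca.png

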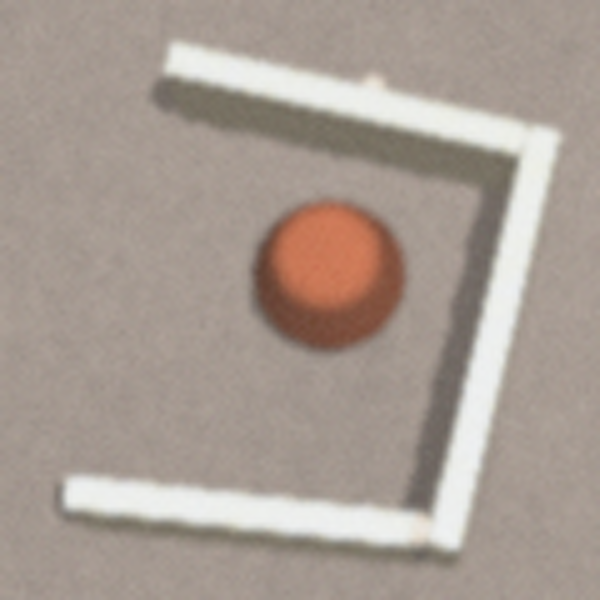

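View pics/cb.png

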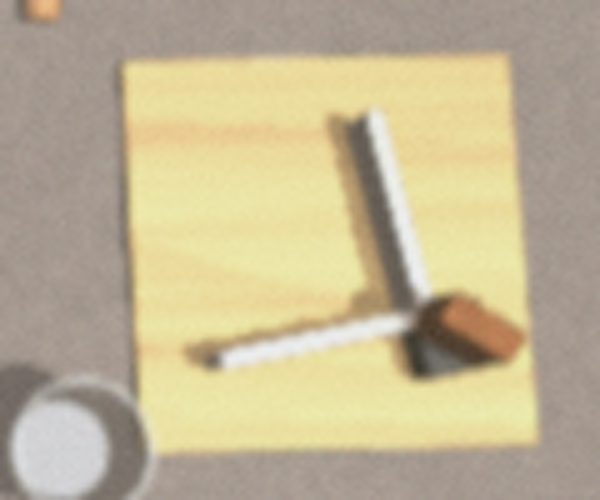

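Run:
```python
from h import *
import pickle
c=pickle.load(open('c0.pkl','rb'))['top']
A=lambda u,v,z:w(c,(230+u/5,140+v/5),z)[:2]
B=lambda u,v,z:w(c,(380+u/5,220+v/5),z)[:2]
ang=lambda a,b:np.degrees(np.arctan2(*(b-a)[::-1]))
o=A(460,550,.072);e=A(560,132,.072);print('front',o,e,ang(o,e),np.linalg.norm(e-o))
s1=A(430,545,.072);s2=A(62,510,.072);print('side',s1,s2,ang(s1,s2)-90)
print('legx',ang(B(428,300,.05),B(375,115,.05)),'legy',ang(B(410,322,.05),B(212,360,.05))-90)
print('leg ends',B(375,108,.05),B(210,360,.05),'handle',B(482,328,.091))
print('board',w(c,(446,271),.01))
```

```text
front [0.50844685 0.01113729] [ 0.71877869 -0.03897402] -13.400826095726416 0.21621892967588474
side [0.51088587 0.0256205 ] [0.5280056 0.2037122] -5.490900953990902
legx 13.103268241521729 legy 10.70255179492257
leg ends [ 0.53254379 -0.31815541] [ 0.40858068 -0.23171273] handle [ 0.42156932 -0.35002033]
board [ 0.46339819 -0.30416369  0.01      ]
```

Call:
step_arm:
  motion:
    - [0.33,-0.14,0]
    - [0.66,-0.28,0]
    - [0.95,-0.4,0]

```text
invalid input at $.motion[0]: expected 4 numbers
```

Call:
step_arm:
  motion:
    - [0.33,-0.14,0]
    - [0.66,-0.28,0]
    - [0.95,-0.4,0]

```text
invalid input at $.motion[0]: expected 4 numbers
```

Call:
step_arm:
  motion:
    - [0.25,-0.1,0.1,-0.079]
    - [0.5,-0.2,0.2,-0.158]
    - [0.8,-0.32,0.25,-0.237]
    - [0.8,-0.32,0.25,-0.316]
    - [0.8,-0.32,0.25,-0.395]
    - [0.8,-0.32,0.25,-0.478]
    - [0.8,-0.32,0.25,-0.478]
    - [0.8,-0.32,0.25,-0.478]

```text
time_s: 0.77
position: [0.2222, -0.4975, 0.201]
tool_rot: [-180.0, -0.0, 56.8]
contact_force: [0.6, -0.2, 0.1]
width: 0.999
grip_force: 0.0
```

Run:
```python
from h import *
import pickle
c=cam('wrist','w1');pickle.dump(c,open('w1.pkl','wb'));s=robot.sense()
print(s['position'],s['tool_rot'],s['time_s'],s['joint_pos'].round(0),s['contact_force'],c['fx'],c['tvec'])
```

```text
[ 0.22203052 -0.49765056  0.20104148] [-1.79974412e+02 -1.99245696e-02  5.67545022e+01] 0.8167 [-73.  19.  -4.  67.  -0.  51.] [-0.50400599 -0.81016709 -0.44179457] 378.2055775060989 [-0.45866332 -0.31111365  0.26853992]
```

View pics/w1.png

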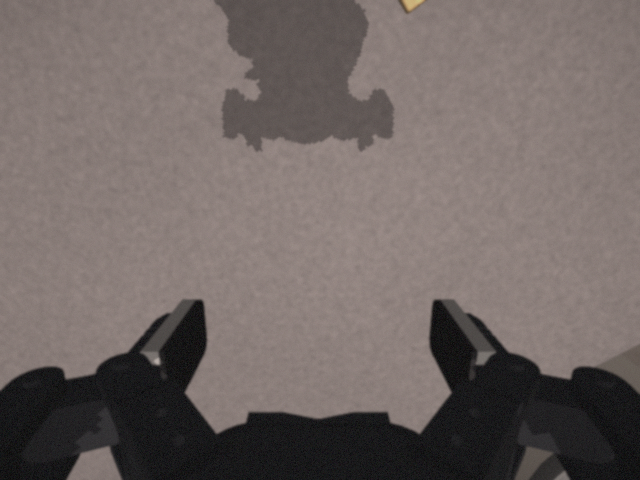

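The picture shows only bench, with a corner of the ware board at (412,5), because the shift rows were refused. I'll drive nearer.

Call:
step_arm:
  motion:
    - [0.25,0.12,0,0]
    - [0.5,0.24,0,0]
    - [0.7,0.36,0,0]

```text
time_s: 1.07
position: [0.3048, -0.4501, 0.2013]
tool_rot: [-180.0, -0.0, 56.7]
contact_force: [-0.0, 0.5, -0.0]
width: 1.0
grip_force: 0.0
```

Call:
step_arm:
  motion:
    - [0.25,0.12,0,0]
    - [0.5,0.24,0,0]
    - [0.7,0.36,0,0]
    - [0.7,0.36,0,0]
    - [0.7,0.36,0,0]

```text
time_s: 1.48
position: [0.3871, -0.4036, 0.2011]
tool_rot: [-180.0, 0.0, 57.0]
contact_force: [0.1, -0.5, 0.6]
width: 1.004
grip_force: 0.0
```

Run:
```python
from h import *
import pickle
c=cam('wrist','w2');pickle.dump(c,open('w2.pkl','wb'));s=robot.sense()
print(s['position'],s['tool_rot'],s['time_s'],s['joint_pos'].round(0))
```

```text
[ 0.38621697 -0.40413269  0.20110812] [-1.79969889e+02  2.55220288e-02  5.68937544e+01] 1.5333 [-53.  20.  -2.  68.  -0.  70.]
```

View pics/w2.png

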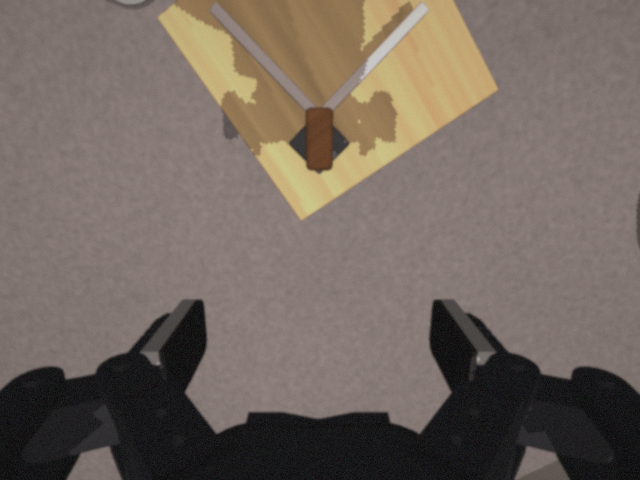

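The handle top is at about (319,138) and upright in the image, with the legs symmetric at (215,8) and (425,8), so the tool yaw already matches.

Run:
```python
from h import *
import pickle
c=pickle.load(open('w2.pkl','rb'))
for p in [(306,108),(333,108),(332,169),(306,169),(319.5,138)]: print(w(c,p,.091)[:2].round(4))
a,b=w(c,(215,8),.05),w(c,(425,8),.05);print(a,b,np.degrees(np.arctan2(*(b-a)[[1,0]]))+90)
h=w(c,(319.5,138),.091)
s=robot.sense();Rm=R.from_euler('xyz',s['tool_rot'],degrees=True).as_matrix()
t=np.array([h[0],h[1],.052]);print((Rm.T@(t-s['position'])/.12).round(3))
print('board corners',[w(c,p,.01)[:2].round(4) for p in [(302,219),(497,89),(160,17)]])
```

```text
[ 0.4262 -0.3308]
[ 0.4405 -0.3401]
[ 0.4195 -0.3719]
[ 0.4051 -0.3626]
[ 0.4234 -0.3508]
[ 0.40974521 -0.24002425  0.05      ] [ 0.53072444 -0.31868262  0.05      ] 56.968855539702616
[0.542 0.017 1.242]
board corners [array([ 0.3708, -0.4034]), array([ 0.5664, -0.3994]), array([ 0.3675, -0.2071])]
```

Call:
step_arm:
  motion:
    - [0.27,0.01,0.1,0]
    - [0.54,0.017,0.35,0]
    - [0.54,0.017,0.6,0]
    - [0.54,0.017,0.8,0]
    - [0.54,0.017,0.8,0]

```text
time_s: 1.95
position: [0.4195, -0.3484, 0.1004]
tool_rot: [-179.5, -0.1, 56.8]
contact_force: [-0.5, 0.4, -0.4]
width: 0.998
grip_force: 0.0
```

Call:
step_arm:
  motion:
    - [0,0,0.15,0]
    - [0,0,0.3,0]
    - [0,0,0.44,0]
    - [0,0,0.44,0]
    - [0,0,0.44,0]

```text
time_s: 2.37
position: [0.4224, -0.3517, 0.0531]
tool_rot: [-180.0, 0.0, 56.8]
contact_force: [0.1, 0.6, -0.0]
width: 0.998
grip_force: 0.0
```

Call:
step_arm:
  motion:
    - [0,0,0,0]
    - [0,0,0,0]
    - [0,0,0,0]
    - [0,0,0,0]
    - [0,0,0,0]
    - [0,0,0,0]
    - [0,0,0,0]
    - [0,0,0,0]
  gripper: 1
  squeeze: 80

```text
time_s: 3.03
position: [0.4237, -0.3512, 0.0531]
tool_rot: [179.9, 0.0, 56.9]
contact_force: [-0.6, 0.9, 5.4]
width: 0.199
grip_force: 79.0
```

Call:
step_arm:
  motion:
    - [0,0,0,0]
    - [0,0,-0.1,0]
    - [0,0,-0.3,0]
    - [0,0,-0.5,0]
    - [0,0,-0.7,0]
    - [0,0,-0.7,0]
    - [0,0,-0.7,0]

```text
time_s: 3.62
position: [0.4238, -0.3515, 0.1365]
tool_rot: [179.9, 0.0, 56.9]
contact_force: [-0.6, 0.3, -4.3]
width: 0.202
grip_force: 78.9
```

Call:
step_arm:
  motion:
    - [0.1,-0.05,-0.2,0]
    - [0.3,-0.2,-0.3,0]
    - [0.5,-0.35,-0.3,0]
    - [0.7,-0.5,-0.3,0]

```text
time_s: 3.95
position: [0.418, -0.2465, 0.1706]
tool_rot: [-179.9, -0.0, 56.9]
contact_force: [1.0, 0.9, -3.4]
width: 0.204
grip_force: 79.3
```

Call:
step_arm:
  motion:
    - [0.2,-0.15,0,0]
    - [0.45,-0.3,0,0]
    - [0.7,-0.5,0,0]

```text
time_s: 4.2
position: [0.4134, -0.1431, 0.17]
tool_rot: [-179.8, 0.0, 56.9]
contact_force: [0.9, 0.7, -3.9]
width: 0.202
grip_force: 79.2
```

Call:
step_arm:
  motion:
    - [0.2,-0.12,0,0.07]
    - [0.4,-0.25,0,0.14]
    - [0.55,-0.37,0,0.21]
    - [0.68,-0.47,0,0.28]
    - [0.68,-0.47,0,0.281]
    - [0.68,-0.47,0,0.281]
    - [0.68,-0.47,0,0.281]

```text
time_s: 4.78
position: [0.4107, -0.0456, 0.171]
tool_rot: [-179.9, 0.1, 31.7]
contact_force: [1.2, -1.1, -4.3]
width: 0.203
grip_force: 79.4
```

Run:
```python
from h import *
import pickle
c=cam('wrist','w3');pickle.dump(c,open('w3.pkl','wb'));s=robot.sense()
print(s['position'],s['tool_rot'],s['time_s'],s['joint_pos'].round(0))
```

```text
[ 0.4111068  -0.04598806  0.17134315] [-1.79942523e+02  9.50929716e-02  3.16576836e+01] 4.8333 [-15.   5. -26.  59.  -0. 133.]
```

View pics/w3.png

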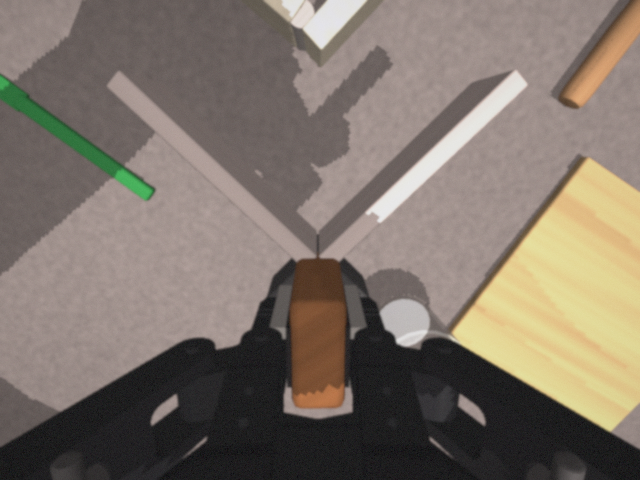

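Frame corner edge: top at (320,38), foot at (319,63). Square's inner corner: top at about (318,258), foot at about (318,236). Leg tips are at (118,72) and (520,75).

Run:
```python
from h import *
import pickle
c=pickle.load(open('w3.pkl','rb'));t=pickle.load(open('c0.pkl','rb'))['top']
print('foot',w(c,(319,63),0),'top',w(c,(320,38),.072))
print('sq inner',w(c,(318,236),.128),w(c,(318,258),.168))
a,b=w(c,(118,71),.168),w(c,(522,76),.168);print('tips',a,b,'yaw',np.degrees(np.arctan2(*(b-a)[[1,0]]))+45)
tp=np.array([.4111,-.046])
d=np.radians(31.66-45);M=np.array([[np.cos(d),-np.sin(d)],[np.sin(d),np.cos(d)]])
print('pred inner',tp+M@[.0145,.0145],'pred tips',tp+M@[.0105,.1145],tp+M@[.1145,.0105])
# sharpened front-face line in top image: board is bright
g=cv2.cvtColor(t['frame'],cv2.COLOR_RGB2GRAY).astype(float)
P=[]
for v in range(175,240,3):
    r=g[v,315:350]; thr=170
    i=[k for k in range(len(r)-1) if r[k]>=thr>r[k+1]]
    if i: k=i[-1];P.append(w(t,(315+k+(r[k]-thr)/(r[k]-r[k+1]),v),.072)[:2])
P=np.array(P);f=np.polyfit(P[:,0],P[:,1],1);print('yaw front',np.degrees(np.arctan(f[0])),'res',np.std(P[:,1]-np.polyval(f,P[:,0])),'y at x=.51',np.polyval(f,.51))
Q=[]
for u in range(246,310,3):
    r=g[228:260,u]
    i=[k for k in range(len(r)-1) if r[k]>=170>r[k+1]]
    if i: k=i[-1];Q.append(w(t,(u,228+k+(r[k]-170)/(r[k]-r[k+1])),.072)[:2])
Q=np.array(Q);f=np.polyfit(Q[:,1],Q[:,0],1);print('yaw side',-np.degrees(np.arctan(f[0])))
```

```text
foot [0.51150212 0.01511827 0.        ] top [0.51375243 0.01590239 0.072     ]
sq inner [ 0.42601052 -0.0371477   0.128     ] [ 0.42786637 -0.03608187  0.168     ]
tips [0.45016205 0.06111473 0.168     ] [ 0.52411433 -0.06167674  0.168     ] yaw -13.941165959590393
pred inner [ 0.42855433 -0.03523681] pred tips [0.44773517 0.06298791] [ 0.52493322 -0.06220179]
yaw front -13.665435195769152 res 0.00019769918138569167 y at x=.51 0.010790685514018322
yaw side -6.39541326997925
```

Call:
step_arm:
  motion:
    - [0.2,0,0,0]
    - [0.4,0,0,0]
    - [0.56,-0.01,0.1,0]
    - [0.56,-0.01,0.3,0]
    - [0.56,-0.01,0.5,0]
    - [0.56,-0.01,0.7,0]
    - [0.56,-0.01,0.7,0]

```text
time_s: 5.42
position: [0.4644, -0.0097, 0.0838]
tool_rot: [-179.7, 0.4, 31.6]
contact_force: [-1.3, -0.1, -3.4]
width: 0.197
grip_force: 79.3
```

Call:
step_arm:
  motion:
    - [0,0,0.15,0]
    - [0,0,0.3,0]
    - [0,0,0.335,0]
    - [0,0,0.335,0]
    - [0,0,0.335,0]

```text
time_s: 5.83
position: [0.4687, -0.0098, 0.0491]
tool_rot: [180.0, -0.0, 31.6]
contact_force: [0.5, -0.6, -3.7]
width: 0.203
grip_force: 79.4
```

Run:
```python
from h import *
import pickle
c=cam('wrist','w4');pickle.dump(c,open('w4.pkl','wb'));s=robot.sense()
print(s['position'],s['tool_rot'],s['time_s'],s['contact_force'],s['moment'])
```

```text
[ 0.46931277 -0.00976602  0.04950557] [ 1.79930788e+02 -7.08861059e-02  3.16169146e+01] 5.8833 [ 0.22405432 -0.24806983 -4.07985597] [-0.02272048  0.01642854  0.01582301]
```

View pics/w4.png

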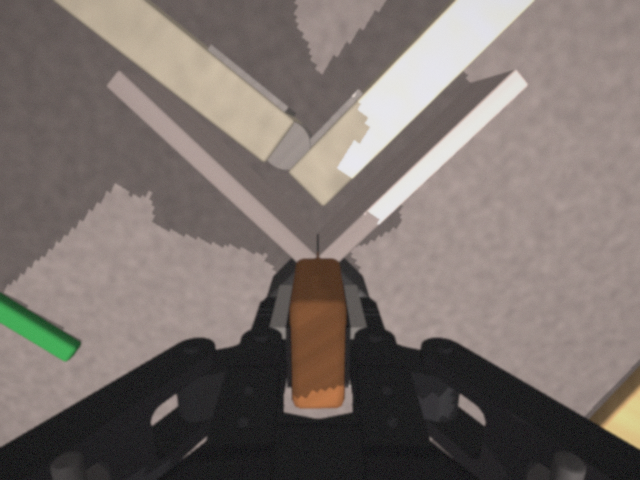

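The gap shows clearly. The front board's outer top edge runs from (323,206) towards (540,0), and the leg's inner top edge ends near (515,72). I'll fit both lines.

```bash
cat > fit.py <<'E'
from h import *
import pickle,sys
def line(c,us,sgn,z,lo,hi,thr):
    g=cv2.GaussianBlur(cv2.cvtColor(c['frame'],cv2.COLOR_RGB2GRAY),(3,3),0).astype(float);P=[]
    for u in us:
        r=g[lo(u):hi(u),u]
        i=[k for k in range(len(r)-1) if (r[k]>=thr>r[k+1] if sgn<0 else r[k]<thr<=r[k+1])]
        if i: k=i[0];P.append(w(c,(u,lo(u)+k+(r[k]-thr)/(r[k]-r[k+1])),z)[:2])
    P=np.array(P);m=np.median(P,0)
    for _ in range(3):
        ctr=P.mean(0);d=np.linalg.svd(P-ctr)[2][0];n=np.array([-d[1],d[0]]);e=abs((P-ctr)@n);P=P[e<max(.001,2*e.std())]
    if d[0]<0:d=-d
    return ctr,d,np.degrees(np.arctan2(d[1],d[0])),e.std(),len(P)
if __name__=='__main__':
    c=pickle.load(open('w4.pkl','rb'))
    L1=lambda u:206-(u-323)*.95   # board edge guess
    L2=lambda u:251-(u-318)*.91
    b=line(c,range(365,455,3),-1,.072,lambda u:int(L1(u))-18,lambda u:int(L1(u))+22,150)
    l=line(c,range(390,510,3),1,.0465,lambda u:int(L2(u))-15,lambda u:int(L2(u))+20,150)
    print(b);print(l)
    n=np.array([-b[1][1],b[1][0]]);print('y gap',(b[0]-l[0])@n)
    o=w(c,(323,206),.072)[:2];print('corner',o,'inner',w(c,(318,236),.0065),w(c,(318,258),.0465))
    a=w(c,(268,161),.072)[:2];e=w(c,(55,0),.072)[:2];print('side yaw',np.degrees(np.arctan2(*(e-a)[::-1]))-90)
    a=w(c,(300,258),.0465)[:2];e=w(c,(107,84),.0465)[:2];print('legy outer yaw',np.degrees(np.arctan2(*(e-a)[::-1]))-90)
E
python3 fit.py
```

```text
(array([0.5442002 , 0.00368132]), array([ 0.97250455, -0.23288389]), np.float64(-13.46691820146045), np.float64(1.122418648605242e-05), 30)
(array([ 0.55280153, -0.01526257]), array([ 0.97308479, -0.23044738]), np.float64(-13.323412410123867), np.float64(6.444149744685532e-06), 40)
y gap 0.016419900447838247
corner [0.50936221 0.01231153] inner [ 0.4842328  -0.00129266  0.0065    ] [ 4.85982688e-01 -2.11414565e-04  4.65000000e-02]
side yaw -5.742201898354466
legy outer yaw -12.33719181965094
```

Call:
step_arm:
  motion:
    - [0.03,0,0.015,0.0016]
    - [0.06,0,0.015,0.0016]
    - [0.09,0,0.015,0.0016]
    - [0.12,0,0.015,0.0016]
    - [0.15,0,0.015,0.0016]
    - [0.165,0,0.015,0.0016]
    - [0.165,0,0.015,0.0016]
    - [0.165,0,0.015,0.0016]

```text
time_s: 6.55
position: [0.4853, 0.0014, 0.0464]
tool_rot: [-180.0, -0.0, 31.5]
contact_force: [-1.3, 1.5, -4.7]
width: 0.197
grip_force: 79.6
```

Call:
step_arm:
  motion:
    - [0.006,-0.006,0,0]
    - [0.012,-0.012,0,0]
    - [0.015,-0.015,0,0]
    - [0.015,-0.015,0,0]
    - [0.015,-0.015,0,0]

```text
time_s: 6.97
position: [0.4856, 0.0033, 0.0465]
tool_rot: [180.0, 0.0, 31.5]
contact_force: [-1.1, -1.1, -3.9]
width: 0.2
grip_force: 79.7
```

```bash
cat >> h.py <<'E'
def st(yaw=-13.47):
    s=robot.sense();d=np.radians(yaw);M=np.array([[np.cos(d),np.sin(d)],[-np.sin(d),np.cos(d)]])
    print(s['time_s'],'pos',s['position'].round(4),'rot',s['tool_rot'].round(2),'Fframe',(M@s['contact_force'][:2]).round(1),s['contact_force'][2].round(1),'M',s['moment'].round(3))
E
python3 - <<'E'
from h import *
import pickle
st();c=cam('wrist','w5');pickle.dump(c,open('w5.pkl','wb'));st()
E
```

```text
6.9667 pos [0.4856 0.0033 0.0465] rot [1.7997e+02 3.0000e-02 3.1480e+01] Fframe [-0.8 -1.3] -3.9 M [-0.26   0.343  0.049]
7.0167 pos [0.4856 0.0033 0.0465] rot [1.7998e+02 3.0000e-02 3.1480e+01] Fframe [-1.1 -0.8] -3.7 M [-0.418  0.372 -0.057]
```

View pics/w5.png

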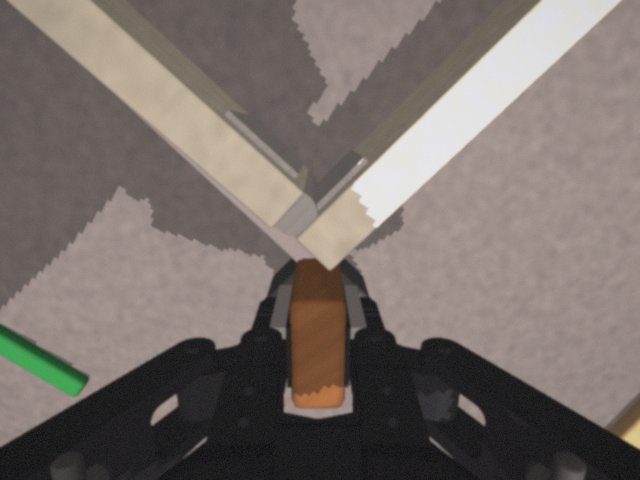

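One picture is left, so I'll work by force from here. About 4.5 mm remains in frame x and none in y.

Call:
step_arm:
  motion:
    - [0.006,-0.006,0,0]
    - [0.006,-0.006,0,0]
    - [0.006,-0.006,0,0]

```text
time_s: 7.27
position: [0.4856, 0.0037, 0.0465]
tool_rot: [179.9, 0.1, 31.4]
contact_force: [-2.4, -4.8, -2.5]
width: 0.204
grip_force: 79.8
```

```bash
python3 -c "
from h import *
st()"
```

```text
7.2667 pos [0.4856 0.0037 0.0465] rot [1.7992e+02 9.0000e-02 3.1440e+01] Fframe [-1.3 -5.2] -2.5 M [-1.013  0.557 -0.229]
```

Call:
step_arm:
  motion:
    - [0.006,0.006,0,0]
    - [0.012,0.012,0,0]
    - [0.018,0.018,0,0]
    - [0.021,0.021,0,0]
    - [0.021,0.021,0,0]
    - [0.021,0.021,0,0]

```text
time_s: 7.77
position: [0.4878, 0.0032, 0.0459]
tool_rot: [-180.0, 0.2, 31.4]
contact_force: [-4.1, -3.9, -3.8]
width: 0.2
grip_force: 79.7
```

```bash
python3 -c "
from h import *
st()"
```

```text
7.7667 pos [0.4878 0.0032 0.0459] rot [-179.97    0.19   31.44] Fframe [-3.1 -4.7] -3.8 M [-0.757  0.877 -0.161]
```

Call:
step_arm:
  motion:
    - [0.006,0.006,0,0]
    - [0.012,0.012,0,0]
    - [0.018,0.018,0,0]
    - [0.018,0.018,0,0]
    - [0.018,0.018,0,0]

```text
time_s: 8.18
position: [0.4886, 0.0029, 0.0455]
tool_rot: [-179.8, 0.3, 31.5]
contact_force: [-7.6, -3.5, -0.7]
width: 0.201
grip_force: 80.3
```

```bash
python3 -c "
from h import *
st()"
```

```text
8.1833 pos [0.4886 0.0029 0.0455] rot [-179.82    0.35   31.46] Fframe [-6.6 -5.2] -0.7 M [-0.649  1.63  -0.176]
```

Call:
step_arm:
  motion:
    - [0.012,0,0,0]
    - [0.012,0,0,0]
    - [0.012,0,0,0]
    - [0.012,0,0,0]

```text
time_s: 8.52
position: [0.4887, 0.003, 0.0453]
tool_rot: [-179.8, 0.5, 31.4]
contact_force: [-9.9, -4.4, 2.0]
width: 0.202
grip_force: 80.3
```

```bash
python3 -c "
from h import *
st()"
```

```text
8.5167 pos [0.4887 0.003  0.0453] rot [-179.84    0.5    31.44] Fframe [-8.6 -6.6] 2.0 M [-1.012  2.008 -0.151]
```

Both faces are seated, with forces rising without motion and yaw matching. I'll lift 1.5 mm off the bench, press harder and hold.

Call:
step_arm:
  motion:
    - [0,0,-0.012,0]
    - [0.01,0,-0.012,0]
    - [0.02,0,-0.012,0]
    - [0.026,0,-0.012,0]
    - [0.026,0,-0.012,0]
    - [0.026,0,-0.012,0]
    - [0.026,0,-0.012,0]
    - [0.026,0,-0.012,0]

```text
time_s: 9.18
position: [0.4888, 0.0031, 0.0461]
tool_rot: [-179.9, 0.8, 31.4]
contact_force: [-14.4, -10.3, 3.2]
width: 0.2
grip_force: 80.7
```

```bash
python3 - <<'E'
from h import *
import pickle
st();c=cam('wrist','w6');pickle.dump(c,open('w6.pkl','wb'))
t=cam('top');pickle.dump(t,open('t6.pkl','wb'))
from fit import line
L1=lambda u:270-(u-330)*.95
L1=lambda u:px(c,[[.5094+ .0,0,.072]])[0][1]
# front edge and side outer edge in the wrist view, seeded from front pose
o=np.array([.5094,.0123]);d=np.radians(-13.47);X=np.array([np.cos(d),np.sin(d)]);Y=np.array([-X[1],X[0]])
print('corner px',px(c,[[*o,.072],[*(o+.1*X),.072],[*(o-.003*X+.03*Y),.072],[*(o-.003*X+.15*Y),.072]]))
E
python3 - <<'E'
import sys;sys.path.insert(0,'.')
from h import *
import pickle
c=pickle.load(open('w6.pkl','rb'))
cv2.imwrite('pics/w6.png',c['frame'][:,:,::-1])
E
```

```text
9.1833 pos [0.4888 0.0031 0.0461] rot [-179.89    0.85   31.39] Fframe [-11.6 -13.3] 3.2 M [-2.     2.931 -0.114]
corner px [[ 323.88293908  280.12915222]
 [ 581.62553853   42.39827779]
 [ 250.11666883  224.29162877]
 [-105.70283711 -101.92141494]]
```

Call:
step_arm:
  motion:
    - [0,0,0,0]
    - [0,0,0,0]
    - [0,0,0,0]
    - [0,0,0,0]
    - [0,0,0,0]
    - [0,0,0,0]
    - [0,0,0,0]
    - [0,0,0,0]

```text
time_s: 9.95
position: [0.4888, 0.0031, 0.0462]
tool_rot: [-179.9, 0.8, 31.4]
contact_force: [-14.9, -10.1, 4.0]
width: 0.201
grip_force: 80.7
```

```bash
python3 -c "
from h import *
st()"
```

```text
9.95 pos [0.4888 0.0031 0.0462] rot [-179.89    0.85   31.39] Fframe [-12.1 -13.3] 4.0 M [-2.02   2.955 -0.167]
```

```bash
cat > ang.py <<'E'
from h import *
import pickle
def edges(t):
    g=cv2.cvtColor(t['frame'],cv2.COLOR_RGB2GRAY).astype(float);out=[]
    P=[];Q=[];S=[]
    for v in range(175,235,2):
        r=g[v,315:350];i=[k for k in range(len(r)-1) if r[k]>=170>r[k+1]]
        if i:k=i[-1];P.append(w(t,(315+k+(r[k]-170)/(r[k]-r[k+1]),v),.072)[:2])
    for u in range(244,276):
        r=g[215:262,u]
        i=[k for k in range(len(r)-1) if r[k]>=170>r[k+1]];j=[k for k in range(len(r)-1) if r[k]<170<=r[k+1]]
        if i and j:
            k=i[-1];Q.append(w(t,(u,215+k+(r[k]-170)/(r[k]-r[k+1])),.072)[:2])
            k=j[0];S.append(w(t,(u,215+k+(170-r[k])/(r[k+1]-r[k])),.072)[:2])
    P=np.array(P);f=np.polyfit(*P.T,1);a=np.degrees(np.arctan(f[0]))
    for A in (Q,S):
        A=np.array(A);q=np.polyfit(A[:,1],A[:,0],1);b=-np.degrees(np.arctan(q[0]));out.append((len(A),round(b,2),round(np.radians(b-a),4)))
    return round(a,2),out
if __name__=='__main__':
    for n in ('c0','t6'):
        t=pickle.load(open(n+'.pkl','rb'));t=t.get('top',t);print(n,edges(t))
E
python3 ang.py
```

```text
c0 (np.float64(-13.6), [(32, np.float64(-6.38), np.float64(0.1259)), (32, np.float64(-6.14), np.float64(0.1301))])
t6 (np.float64(-14.57), [(32, np.float64(-12.0), np.float64(0.0448)), (32, np.float64(-16.27), np.float64(-0.0297))])
```

View pics/w6.png

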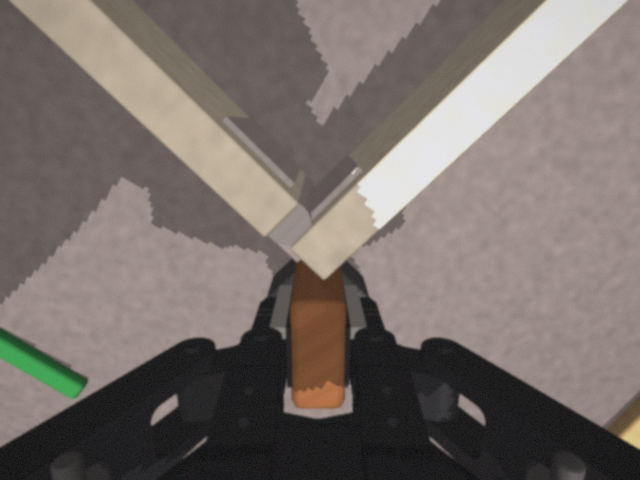

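The wrist picture shows the side board's outer edge from (268,236) to (12,0) and the front's from (323,279) to (630,0). I'll fit both numerically.

```bash
cat > side.py <<'E'
from fit import *
def meas(f):
    c=pickle.load(open(f,'rb'))
    Ls=lambda u:236-(268-u)*.922; Lf=lambda u:279-(u-323)*.909
    for thr in (135,150):
        s=line(c,range(40,230,3),-1,.072,lambda u:max(0,int(Ls(u))-20),lambda u:int(Ls(u))+25,thr)
        b=line(c,range(400,600,3),-1,.072,lambda u:max(0,int(Lf(u))-20),lambda u:int(Lf(u))+25,185)
        a=s[2]+90 if s[2]<-45 else s[2]-90
        n=np.array([b[1][0],b[1][1]]);print('side',a,s[3:],'front',b[2],b[3:],'theta',np.radians(a-b[2]))
meas(__import__('sys').argv[1])
E
python3 side.py w6.pkl
```

```text
side -13.980417992201737 (np.float64(2.1743090394625797e-05), 64) front -13.378132347062005 (np.float64(2.9066288441518513e-05), 67) theta -0.010511867545186506
side -14.037242828889987 (np.float64(3.5348786354986126e-05), 64) front -13.378132347062005 (np.float64(2.9066288441518513e-05), 67) theta -0.01150364804230454
```

Run:
```python
from fit import *
for f,z in (('w4.pkl',.0465),('w3.pkl',.1685)):
    c=pickle.load(open(f,'rb'));g=cv2.cvtColor(c['frame'],cv2.COLOR_RGB2GRAY)
    L=lambda u:72+(u-118)*.905
    print(g[int(L(160))-20:int(L(160))+30:2,160])
    for thr in (120,130):
        s=line(c,range(125,290,3),1,z,lambda u:int(L(u))-14,lambda u:int(L(u))+10,thr)
        print('legy inner',(s[2]+90 if s[2]<-45 else s[2]-90),s[3:])
    L2=lambda u:251-(u-318)*.91
    l=line(c,range(390,510,3),1,z,lambda u:int(L2(u))-15,lambda u:int(L2(u))+20,150);print('legx',l[2])
```

```text
[103 102 102 104 103 103 104 104 107 125 145 157 161 161 159 162 161 160
 162 157 160 158 152 124 102]
legy inner -13.12071766062516 (np.float64(1.7821734167711855e-05), 55)
legy inner -13.146381648929122 (np.float64(1.616012460198065e-05), 55)
legx -13.323412410123867
[103 100 100 104 104 105 102 106 106 121 148 158 160 161 164 160 163 160
 164 164 160 159 151 146 151]
legy inner -13.02276414555574 (np.float64(1.8330636012462154e-05), 55)
legy inner -13.051502302967748 (np.float64(1.7057383843865204e-05), 55)
legx -13.175172035890625
```

Run:
```python
from fit import *
c=pickle.load(open('w6.pkl','rb'));g=cv2.cvtColor(c['frame'],cv2.COLOR_RGB2GRAY)
Ls=lambda u:236-(268-u)*.922; Lf=lambda u:279-(u-323)*.909
for u in (60,120,180,240): print(u,g[max(0,int(Ls(u))-8):int(Ls(u))+14,u])
for u in (400,460,520,580): print(u,g[max(0,int(Lf(u))-8):int(Lf(u))+14,u])
o=np.array([.5094,.0123]);d=np.radians(-13.47);X=np.array([np.cos(d),np.sin(d)]);Y=np.array([-X[1],X[0]]);o=o-.003*X
for y in (.04,.06,.08,.1): print(px(c,[[*(o+y*Y),.072],[*(o+y*Y-.008*X),.043]]).round(1).tolist())
from fit import line
for r in (range(40,130,3),range(130,235,3)):
  s=line(c,r,-1,.072,lambda u:max(0,int(Ls(u))-20),lambda u:int(Ls(u))+25,150);print(s[2])
for r in (range(400,500,3),range(500,600,3)):
  s=line(c,r,-1,.072,lambda u:max(0,int(Lf(u))-20),lambda u:int(Lf(u))+25,185);print(s[2])
```

```text
60 [164 161 161 161 162 160 160 162 157 154 144 131 113 101  97  92  93  94
  93  92  95  96]
120 [174 174 175 175 175 176 176 175 178 173 168 158 139 118 103  99  96  95
  97  96  97  96]
180 [180 181 179 180 179 180 179 181 179 179 173 165 149 132 114 101  97  97
  96  97  98  99]
240 [182 182 184 185 183 182 181 179 180 179 171 160 145 123 108  97  95  95
  99  94  96  95]
400 [229 229 229 229 229 229 227 218 200 161 129 111 106 103 101 102 102  99
 101  99  99 102]
460 [228 228 229 228 229 229 226 215 194 169 155 150 148 152 148 148 151 154
 153 153 153 152]
520 [225 225 224 225 224 223 217 208 183 158 146 143 143 143 146 147 148 149
 151 150 149 149]
580 [219 218 218 218 218 214 196 174 157 145 142 146 145 143 144 146 143 146
 146 148 144 145]
[[226.1, 202.3], [230.1, 201.6]]
[[175.5, 155.9], [190.1, 164.8]]
[[121.2, 106.1], [147.7, 125.8]]
[[62.6, 52.4], [102.7, 84.4]]
75.53702450583214
76.20344950282644
-13.496372584221525
-13.311319025521613
```

```bash
cat > side2.py <<'E'
from h import *
import pickle,sys
def edge(c,us,L,z):
    g=cv2.cvtColor(c['frame'],cv2.COLOR_RGB2GRAY).astype(float);g=(np.roll(g,0,1));P=[]
    for u in us:
        v0=int(round(L(u)))-9
        if v0<0: continue
        r=g[v0:v0+26,u];d=np.clip(r[:-1]-r[1:],0,None);k=np.argmax(np.convolve(d,np.ones(5),'same'))
        a,b=np.median(r[max(0,k-7):k-3]),np.median(r[k+5:k+9]);h=(a+b)/2
        i=[j for j in range(max(0,k-4),min(24,k+5)) if r[j]>=h>r[j+1]]
        if i: j=i[0];P.append((*w(c,(u,v0+j+(r[j]-h)/(r[j]-r[j+1])),z)[:2],))
    P=np.array(P)
    for _ in range(3):
        m=P.mean(0);d=np.linalg.svd(P-m)[2][0];n=np.array([-d[1],d[0]]);e=abs((P-m)@n);P=P[e<2.5*e.std()+1e-5]
    return m,d if d[0]>0 else -d,np.degrees(np.arctan(d[1]/d[0])),e.std(),len(P)
if __name__=='__main__':
    c=pickle.load(open(sys.argv[1],'rb'))
    Ls=lambda u:238-(268-u)*.922; Lf=lambda u:279-(u-323)*.909
    for us in (range(20,262,2),range(20,140,2),range(140,262,2)):
        s=edge(c,us,Ls,.072);print('side',s[2:])
    f=edge(c,[*range(410,600,2)],Lf,.072);print('front',f[2:])
    print('x0 of side edge, y',(s[0]-np.array([.5094,.0123]))@f[1]*1e3)
E
python3 side2.py w6.pkl
```

```text
side (np.float64(76.18978086143555), np.float64(1.098632317084081e-05), 104)
side (np.float64(76.18395139917578), np.float64(9.559703392721059e-06), 52)
side (np.float64(76.20117869234828), np.float64(1.2614874189912321e-05), 55)
front (np.float64(-13.4680256658078), np.float64(1.2543900380265225e-05), 78)
x0 of side edge, y -2.7399058192867263
```

Side against front reads within about 0.3–0.5° of square, inside the camera bias. It has been held pressed for over a second, so I'll draw off in frame −x first (normal to the side board), then diagonally, then up.

Call:
step_arm:
  motion:
    - [-0.01,-0.01,0,0]
    - [-0.02,-0.02,0,0]
    - [-0.03,-0.03,0,0]
    - [-0.045,-0.045,0,0]
    - [-0.06,-0.06,0,0]
    - [-0.08,-0.08,0,0]
    - [-0.1,-0.08,0,0]
    - [-0.12,-0.08,0,0]

```text
time_s: 10.62
position: [0.4808, 0.0048, 0.0486]
tool_rot: [179.8, -0.1, 31.4]
contact_force: [0.0, -1.3, -3.9]
width: 0.199
grip_force: 79.8
```

Call:
step_arm:
  motion:
    - [-0.1,0,0,0]
    - [-0.2,0,0,0]
    - [-0.3,0,0,0]
    - [-0.3,0,-0.25,0]
    - [-0.3,0,-0.5,0]
    - [-0.3,0,-0.75,0]
    - [-0.3,0,-1,0]
    - [-0.3,0,-1,0]

```text
time_s: 11.28
position: [0.4531, -0.0127, 0.1741]
tool_rot: [179.6, -0.6, 31.5]
contact_force: [1.1, -0.9, -3.5]
width: 0.203
grip_force: 80.1
```

Run:
```python
from h import *
import pickle
st()
t=cam('top');pickle.dump(t,open('t7.pkl','wb'))
from ang import edges
print(edges(t))
c=cam('wrist','w7');pickle.dump(c,open('w7.pkl','wb'))
o=np.array([.5094,.0123]);d=np.radians(-13.47);X=np.array([np.cos(d),np.sin(d)]);Y=np.array([-X[1],X[0]])
print(px(c,[[*o,.072],[*(o+.1*X),.072],[*(o-.003*X+.03*Y),.072],[*(o-.003*X+.15*Y),.072]]).round())
```

```text
11.2833 pos [ 0.4531 -0.0127  0.1741] rot [179.63  -0.59  31.53] Fframe [ 1.2 -0.6] -3.5 M [-0.035 -0.097  0.044]
(np.float64(-14.77), [(32, np.float64(-12.19), np.float64(0.045)), (32, np.float64(-16.17), np.float64(-0.0244))])
[[330. 144.]
 [455.  16.]
 [292. 111.]
 [134. -52.]]
```

Call:
step_arm:
  motion:
    - [-0.15,0.2,0,0]
    - [-0.3,0.45,0,0]
    - [-0.45,0.65,0,0]
    - [-0.56,0.79,0,0]

```text
time_s: 11.72
position: [0.4395, -0.13, 0.1658]
tool_rot: [-179.9, 0.1, 31.5]
contact_force: [0.1, -0.2, -4.7]
width: 0.202
grip_force: 80.2
```

Call:
step_arm:
  motion:
    - [-0.15,0.2,0,0]
    - [-0.3,0.45,0,0]
    - [-0.45,0.65,0,0]
    - [-0.56,0.79,0,0]

```text
time_s: 12.05
position: [0.4318, -0.2463, 0.1656]
tool_rot: [-179.9, 0.0, 31.4]
contact_force: [0.6, 0.1, -3.5]
width: 0.202
grip_force: 80.2
```

Call:
step_arm:
  motion:
    - [-0.15,0.2,0,-0.07]
    - [-0.3,0.45,0,-0.14]
    - [-0.45,0.65,0,-0.21]
    - [-0.56,0.79,0,-0.283]
    - [-0.56,0.79,0,-0.283]
    - [-0.56,0.79,0,-0.283]
    - [-0.56,0.79,0,-0.283]

```text
time_s: 12.63
position: [0.4243, -0.359, 0.1659]
tool_rot: [-179.8, -0.1, 56.9]
contact_force: [-0.0, -0.3, -3.5]
width: 0.199
grip_force: 80.3
```

Run:
```python
from h import *
import pickle
st()
s=robot.sense();Rm=R.from_euler('xyz',s['tool_rot'],degrees=True).as_matrix()
print((Rm.T@(np.array([.4294,-.36,.054])-s['position'])/.12).round(3))
t=cam('top','t8');pickle.dump(t,open('t8.pkl','wb'))
from ang import edges
print(edges(t))
```

```text
12.6333 pos [ 0.4243 -0.359   0.1659] rot [-1.7979e+02 -1.1000e-01  5.6920e+01] Fframe [ 0.1 -0.3] -3.5 M [-0.024 -0.008 -0.009]
[0.015 0.044 0.933]
(np.float64(-10.47), [(32, np.float64(-14.02), np.float64(-0.0619)), (32, np.float64(-12.3), np.float64(-0.0319))])
```

Call:
step_arm:
  motion:
    - [0.015,0.044,0.2,0]
    - [0.015,0.044,0.45,0]
    - [0.015,0.044,0.65,0]
    - [0.015,0.044,0.8,0]
    - [0.015,0.044,0.88,0]
    - [0.015,0.044,0.92,0]
    - [0.015,0.044,0.933,0]
    - [0.015,0.044,0.933,0]

```text
time_s: 13.35
position: [0.431, -0.362, 0.0566]
tool_rot: [179.9, 0.0, 57.0]
contact_force: [0.5, -0.6, -4.9]
width: 0.198
grip_force: 80.2
```

Call:
step_arm:
  motion:
    - [0,0,0.006,0]
    - [0,0,0.012,0]
    - [0,0,0.012,0]
    - [0,0,0.012,0]

```text
time_s: 13.68
position: [0.4307, -0.3624, 0.0552]
tool_rot: [179.9, 0.0, 57.0]
contact_force: [0.0, 0.8, -4.3]
width: 0.203
grip_force: 80.2
```

Call:
step_arm:
  motion:
    - [0.01,-0.02,0,0]
    - [0.01,-0.02,0.008,0]
    - [0.01,-0.02,0.016,0]
    - [0.01,-0.02,0.024,0]
    - [0.01,-0.02,0.024,0]
    - [0.01,-0.02,0.024,0]

```text
time_s: 14.18
position: [0.4292, -0.3596, 0.0531]
tool_rot: [180.0, 0.0, 57.0]
contact_force: [-3.6, 2.9, 7.0]
width: 0.2
grip_force: 81.9
```

Contact with the board (Fz went from −4 to +7). Now release and rise.

Call:
step_arm:
  motion:
    - [0,0,0,0]
    - [0,0,0,0]
    - [0,0,0,0]
    - [0,0,0,0]
    - [0,0,0,0]
    - [0,0,0,0]
    - [0,0,0,0]
    - [0,0,0,0]
  gripper: 0

```text
time_s: 14.85
position: [0.4291, -0.3597, 0.0516]
tool_rot: [180.0, 0.0, 57.0]
contact_force: [-0.4, 0.1, -0.9]
width: 1.001
grip_force: 0.0
```

Call:
step_arm:
  motion:
    - [0,0,0,0]
    - [0,0,-0.1,0]
    - [0,0,-0.25,0]
    - [0,0,-0.5,0]
    - [0,0,-0.75,0]
    - [0,0,-1,0]
    - [0,0,-1,0]

```text
time_s: 15.43
position: [0.4317, -0.3624, 0.1782]
tool_rot: [179.4, 0.1, 57.0]
contact_force: [1.0, 0.1, 1.1]
width: 0.997
grip_force: 0.0
```

Call:
step_arm:
  motion:
    - [-0.3,0,-0.1,0]
    - [-0.6,0,-0.2,0]
    - [-0.9,0,-0.4,0]
    - [-1,0,-0.5,0]
    - [-1,0,-0.5,0]
    - [-1,0,-0.5,0]

```text
time_s: 15.93
position: [0.3636, -0.461, 0.2318]
tool_rot: [179.9, 0.0, 56.9]
contact_force: [0.5, 0.7, -0.0]
width: 1.002
grip_force: 0.0
```

Run:
```python
from h import *
import pickle
st()
d={n:cam(n) for n in ('top','side','wrist')};pickle.dump(d,open('c9.pkl','wb'))
from ang import edges
print(edges(d['top']))
a=pickle.load(open('c0.pkl','rb'))['top']['frame'];b=d['top']['frame']
m=np.hstack([cv2.resize(x[140:320,220:500],None,fx=1.42,fy=1.42,interpolation=cv2.INTER_CUBIC) for x in (a,b)])
m2=np.zeros((300,m.shape[1],3),np.uint8);q=cv2.resize(d['wrist']['frame'],(397,298));r=cv2.resize(d['side']['frame'][130:420,190:430],(246,298))
m2[:298,:397]=q;m2[:298,400:646]=r
cv2.imwrite('pics/fin.png',np.vstack([m,m2])[:600,:800,::-1])
```

```text
15.9333 pos [ 0.3636 -0.461   0.2318] rot [179.92   0.    56.87] Fframe [0.4 0.8] -0.0 M [ 0.013  0.01  -0.044]
(np.float64(-13.56), [(32, np.float64(-14.08), np.float64(-0.009)), (32, np.float64(-12.2), np.float64(0.0238))])
```

I've used my picture allowance, so the last checks are numeric.

Run:
```python
from h import *
import pickle
d=pickle.load(open('c9.pkl','rb'));d0=pickle.load(open('c0.pkl','rb'))
for t in (d0['top'],d['top']):
    g=cv2.cvtColor(t['frame'],cv2.COLOR_RGB2GRAY).astype(float);Q=[];S=[]
    for u in range(250,306):
        r=g[205:262,u]; k0=np.argmax(np.convolve(r,np.ones(5),'same')); h=170
        i=[k for k in range(k0,len(r)-1) if r[k]>=h>r[k+1]];j=[k for k in range(k0) if r[k]<h<=r[k+1]]
        if i and j:
            k=i[0];Q.append(w(t,(u,205+k+(r[k]-h)/(r[k]-r[k+1])),.072)[:2]);k=j[-1];S.append(w(t,(u,205+k+(h-r[k])/(r[k+1]-r[k])),.072)[:2])
    for A in (Q,S):
        A=np.array(A);f=np.polyfit(A[:,1],A[:,0],1);A=A[abs(A[:,0]-np.polyval(f,A[:,1]))<.0015];f=np.polyfit(A[:,1],A[:,0],1)
        print(len(A),-np.degrees(np.arctan(f[0])))
# bystanders: changed pixels outside frame/board/robot
for n in ('top','side'):
    df=np.abs(d[n]['frame'].astype(int)-d0[n]['frame']).sum(2)>60
    k,l,s,_=cv2.connectedComponentsWithStats(df.astype(np.uint8));print(n,[x.tolist() for x in s[1:] if x[4]>40])
# square in the wrist view
c=d['wrist'];hsv=cv2.cvtColor(c['frame'],cv2.COLOR_RGB2HSV)
m=((hsv[...,0]<14)&(hsv[...,1]>110)&(hsv[...,2]>50)).astype(np.uint8);k,l,s,ce=cv2.connectedComponentsWithStats(m)
for i in range(1,k):
    if s[i,4]>300: print('brown',s[i],w(c,ce[i],.091)[:2])
y=((hsv[...,0]>14)&(hsv[...,0]<30)&(hsv[...,1]>70)&(hsv[...,2]>60)).astype(np.uint8);cn=max(cv2.findContours(y,0,2)[0],key=cv2.contourArea)
b=cv2.boxPoints(cv2.minAreaRect(cn));print([w(c,p,.01)[:2].round(4).tolist() for p in b])
```

```text
56 -6.3769117965352
56 -6.385931949388884
56 -13.917832474785014
56 -13.672150382439572
top [[241, 226, 70, 26, 894], [335, 240, 162, 119, 6161], [547, 273, 93, 76, 4285], [229, 292, 324, 188, 16104], [307, 314, 25, 16, 239], [557, 366, 83, 114, 4929], [425, 380, 25, 14, 123], [354, 390, 201, 90, 10175], [267, 446, 30, 22, 278], [549, 449, 33, 14, 118], [313, 451, 39, 29, 619], [570, 455, 17, 10, 47], [285, 463, 28, 17, 258], [359, 464, 26, 16, 177], [519, 464, 72, 16, 625]]
side [[400, 0, 82, 124, 5604], [492, 0, 54, 151, 3498], [453, 127, 6, 34, 136], [420, 157, 105, 150, 6761], [343, 158, 70, 57, 1377], [518, 194, 25, 35, 338], [571, 199, 26, 49, 294], [360, 214, 64, 54, 1252], [273, 240, 43, 44, 511], [345, 265, 148, 88, 3380], [288, 279, 17, 24, 95], [269, 292, 18, 17, 115], [527, 324, 22, 6, 69], [521, 330, 27, 9, 139]]
brown [ 307   24   26   69 1563] [ 0.42848532 -0.36147085]
[[0.3649, -0.252], [0.5488, -0.2624], [0.5701, -0.4025], [0.3684, -0.4044]]
```

```bash
python3 -c "
from h import *
print(order.sign_off())"
```

```text
the job is handed in; nothing more can be done
None
```

I pressed the side board in with the square and held it pressed for over a second. The board ended about 0.2° (0.004 rad) past square by camera, which is within measurement error. The square is back flat on its ware board, about 4 mm from the middle at most, and the job was handed in at 16 s. I never touched the other things on the bench, though the final check on them was only an image comparison partly hidden by arm shadow.

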